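Set and lock the pressure wheel of a block press

TASK

The green block press has to be set for the next block: push its yellow-knobbed lock lever fully outward, away from the wheel, to free the pressure wheel; push the wheel round by its upright black handle until the white index line on the wheel stands on the long red line of the scale; then push the lever fully home again so that the setting is locked. Do it all gently with the tips or the outside of the fingers: never take the handle or the knob between the fingers and never force the wheel. Leave the scale ring as it is set, and leave the things on the table where they lie.

Things in the scene. Friction and masses are not known exactly. Their poses are not given: they have to be found in the camera images.
- press: Green bench block press, fixed: base 150 x 280 mm, two steel columns, crosshead whose top is 126 mm above the table. Origin: centre of the base, on the table, straight below the wheel's vertical axis. Its x axis points from its front (robot's side) to its back, y to the left along the crosshead, z up.
- wheel_axis (a point): Centre of the dark pressure wheel, at its top face, 151 mm above the table. The wheel is 104 mm across, its rim 133 to 142 mm above the table, its hub nut up to 165 mm. Under it lies the white scale ring, 144 mm across, top 132 mm above the table, with black lines every 10 degrees and one long red line.
- wheel_handle (a point): Mid-height of the wheel's upright black handle, 15 mm thick, 38 mm from the wheel's axis, opposite the index line. It rises from 151 to 192 mm above the table; this point is 173 mm up. Pushed sideways, along the circle about the axis, it takes about 3 N when the lock is open; the wheel stays where it is left.
- index_mark (a point): Tip of the white index line (4 mm wide) on the wheel, 55 mm from the wheel's axis (just outside the rim); it turns with the wheel.
- red_line (a point): Point on the long red line (4 mm wide) of the scale ring, 55 mm from the wheel's axis, at the top of the ring. The index mark is to come here: seen from above both points then coincide. Where the red line stands differs from day to day; the ring is stiff and must not be turned.
- lock_pivot (a point): The lock lever's vertical pivot, 90 mm to the left (press +y) of the wheel's axis, at the top of its hub, 162 mm above the table. The hub is 24 mm across; the lever's arm lies 151 to 157 mm above the table.
- lock_knob (a point): Mid-height of the lock lever's upright yellow knob, 15 mm thick, 62 mm from the pivot. It rises from 157 to 196 mm above the table; this point is 176 mm up. Pushed sideways along its circle about the pivot, it takes 2 to 3 N and stays where it is left.
- wheel (a joint): Turn of the wheel in rad, growing clockwise seen from above; at 0 the index line points to the front of the press (press -x), the handle stands at the back. Growing, it lowers the platen; travel -2.4 to 2.4. With the lever home a brake shoe holds the rim and the wheel must not be forced.
- lock (a joint): Angle of the lock lever in rad: 0 fully home (locked, the lever points to the front of the press, -x), growing clockwise seen from above to 1.4 fully outward (free, the lever points nearly to press +y), with a stop at each end.
- ink_tin_red: Loose round ink tin with a red lid, 70 mm across, 40 mm high; bystander. Origin: centre of its underside.
- ink_tin_black: Loose round ink tin with a black lid, 78 mm across, 44 mm high; bystander. Origin: centre of its underside.
- sanding_block: Loose brown cork sanding block, 42 x 72 x 30 mm; bystander. Origin: centre of its underside.
- clip_b: Loose steel bulldog clip, 58 x 50 x 26 mm; bystander. Origin: centre of its underside.
- baren: Loose round black hand baren with a wooden bow, 108 mm across, 34 mm high; bystander. Origin: centre of its underside.
- masking_tape: Loose roll of masking tape, 96 mm across, 25 mm high; bystander. Origin: centre of its underside.

How it is judged (in metres and radians):
On the way, in this order (a step that is already met when the one before it is completed fails the run):
1. the lock lever has been pushed out and the wheel is free (value of joint lock above 1.1 rad), for 0.1 s.
2. the index line stands on the red line while the lock is still open (horizontal distance between index_mark and red_line below 0.004 m and value of joint lock above 0.7 rad and velocity of joint wheel between -0.05 and 0.05 rad/s), for 0.3 s.
At the end, for the whole second after the job is handed in: The lock lever is home (within 0.2 rad), the wheel is at rest and its index mark lies within 4 mm of the red line (the 4 mm wide lines overlap) (value of joint lock below 0.2 rad and horizontal distance between index_mark and red_line below 0.004 m and velocity of joint wheel between -0.05 and 0.05 rad/s); the robot touches nothing.
It fails at once if the scale ring was turned (red line moved more than 3 mm) (distance of red_line from where it was at the start of the episode above 0.003 m).
It fails at once if the wheel's handle or the lock's knob was taken between the fingers (distance between the grasp point and wheel_handle below 0.012 m or distance between the grasp point and lock_knob below 0.012 m).
It fails at once if the press was pushed with more than 30 N (contact force between the fingers and press above 30 N).
It fails at once if a thing on the table was lifted or shifted by more than 20 mm (distance of any of ink_tin_red, ink_tin_black, sanding_block, clip_b, baren, masking_tape from where it was at the start of the episode above 0.02 m).
It also fails if it takes over 69 s, if anything falls off the work surface, if the arm or the gripper's body presses on something with over 40 N, if the wrist force passes 120 N, or if a joint passes its speed limit or range.

ROBOT

A 6-joint arm with a two-finger parallel gripper is mounted at the origin on a cart in front of the work surface, level with it; the furniture and walls round the work are solid. World frame = base frame: x ahead of the robot, y to its left, z up, the work surface at z = 0. Lengths are in mm, angles in rad, forces in N, time in s.
With the tool pointing down it reaches from about 275 to 825 mm from the base axis. Payload 5.2 kg.
Tool frame: the origin (TCP) lies at the very end of the fingers, on their centre line; the grasp point (between the pads) lies 19 mm behind it (bot.pinch_z is the distance from the TCP to the grasp point, in mm); z points along the fingers, y is the line along which they close (so a half turn about z gives the same grasp; the last joint's range is limited). The gripper opens to 93 mm and grips with 3 to 60 N. Pads are 15 mm wide; open, the fingers measure 128 mm over their backs; the gripper's body (75 mm by 188 mm) begins 65 mm behind the grasp point.
Start: joints at [-1.464, 0.259, 1.535, -0, 1.348, -0.203], TCP at [167.698, -523.815, 218.653] pointing down, gripper open.
Joint ranges: [-3.14, 3.14], [-0.91, 2.08], [0.19, 2.58], [-1.22, 4.36], [0.22, 2.71], [-3.12, 3.12]. Speed limits (rad/s): [2.57, 2.57, 3.14, 3.14, 3.14, 3.14].

INTERFACE

Orientations are given as a unit quaternion [w, x, y, z].
In Python, from cell import bot gives the robot as it stands. The module is installed in compiled form; this text tells all that it offers.
- The arm moves only by the tool send_rows, never from a script. Its argument "plan" is text: rows parted by semicolons, each of 5 numbers parted by spaces: the shift along the tool's x, y, z in cm, then the turn about the tool's z in degrees, then the finger opening in cm, from 0 to 9.3. A call has 1 to 5 rows; each row shifts and turns the commanded pose from where the row before left it, along the tool's axes as they then stand; what a row does not reach is not made up. A row lasts 1/10 s, in which the tool goes at most 50 mm and 8.59 degrees, less where a joint would pass 70% of its speed; a pose out of reach is approached as far as the arm can. A call is refused whole if a number of a shift passes 5 or a number of a turn 8.59, either way. A call with a gripper value outside its range is refused whole. The fingers move at their own pace and stop on an object; "grip_force" is the grip in N (left out, the last holds). Time passes only in rows, so rows that do not move let the fingers close. It gives the time, the measured TCP pose, the force, the opening and the grip force at its end, in the units of the state.
- bot.get_obs(): the state, without advancing time (a new reading comes with each control period).
- bot.grab_frame(name): name is "scene" or "top"; returns a dict with "pixels" (400x640x3 uint8, red, green, blue), "fx", "fy", "cx", "cy" (pixels), "rvec" (rotation vector, rad) and "tvec" (3), from world to camera coordinates, as OpenCV has them. Camera axes: x right, y down, z forward; pixel columns grow to the right and rows downward; lengths in mm; the calibration is good to about 2 mm. A picture is of the moment at which its call begins. There is no depth.
- bot.finish_job(): hands the job in; it is judged then, once.
Trained networks look in the newest picture that a camera, given by its name, has taken for a name from the list of things; names that differ only in an ending like _2 or _b are one class to them, and where a whole thing is asked for, a point or a joint stands for the part that bears it (a point fixed in the world has none). Each returns a list of dicts, best first, with "conf" (0 to 1); they miss things now and then, are a little off and sometimes report something else, mostly with a low value. They report only what shows in the picture. A call takes as long as a camera call.
- bot.cut_out(target, camera): "pixels" (400x640 bool, what is visible of it) and "uv" ([column, row] in pixels, amid what is visible of it).
The state is a dict: "time_s": time; "q": joint angles; "joint_velocities": joint speeds; "joint_torque": joint torques, N m; "tcp_pos": TCP position; "eef_rot": TCP orientation; "force": force on the tool from outside, world axes, zero at the start; "torque": the same for the moment, N m; "grip_width": finger opening in mm; "finger_force": force on a finger pad.
Only numpy, scipy, OpenCV 4.12 (cv2) and the standard library are available. Lean on these libraries where they do the work, as an engineer would, in place of code of your own. Each camera call takes 0.05 s, during which the arm holds its last target. There are 200 camera calls.

## Working session

There is one attempt and no reset: what is moved stays moved. The work goes in short steps, Python scripts to look and compute and a tool call to move; the robot and the scene stay as the last step left them, time stands still between calls to the robot, and variables do not carry over. Pictures are saved under pics/ and viewed, at most 13 in all, crops included, and the job is handed in when it is done.

Besides the shell and the picture viewer there is one more tool, called after "Emit:" by a JSON object that holds its "method" and its "body", one argument or row to a line. send_rows: Moves the arm, as the interface text tells. Its arguments: {"type":"object","properties":{"plan":{"type":"string"},"grip_force":{"type":"number"}},"required":["plan"]}

```bash
mkdir -p pics
cat > h.py <<'E'
import numpy as np,cv2
from cell import bot
def P(f):
    K=np.array([[f['fx'],0,f['cx']],[0,f['fy'],f['cy']],[0,0,1.]])
    return K,cv2.Rodrigues(np.array(f['rvec'],float))[0],np.array(f['tvec'],float).reshape(3)
def atz(f,uv,z):
    K,R,t=P(f);d=R.T@np.linalg.solve(K,[uv[0],uv[1],1.]);c=-R.T@t
    return c+d*(z-c[2])/d[2]
def proj(f,X):
    K,R,t=P(f);x=K@(R@np.asarray(X,float)+t);return x[:2]/x[2]
def tri(f1,u1,f2,u2):
    A=[]
    for f,u in((f1,u1),(f2,u2)):
        K,R,t=P(f);M=K@np.c_[R,t];A+= [u[0]*M[2]-M[0],u[1]*M[2]-M[1]]
    X=np.linalg.svd(np.array(A))[2][-1];return X[:3]/X[3]
E
python3 - <<'E'
from h import *
np.set_printoptions(precision=1,suppress=True)
F={}
for c in('scene','top'):
    f=F[c]=bot.grab_frame(c);cv2.imwrite(f'pics/{c}0.png',f['pixels'][:,:,::-1])
    K,R,t=P(f);print(c,K[0,0],-R.T@t)
    for n in('press','wheel_handle','lock_knob','wheel_axis','index_mark','red_line','lock_pivot'):
        try:
            for r in bot.cut_out(n,c)[:2]:print(n,r['conf'],np.array(r['uv']),r['pixels'].sum())
        except Exception as e:print(n,e)
o=bot.get_obs();print(o['time_s'],o['eef_rot'],o['grip_width'])
E
```

```text
scene 392.1123669796339 [-64.  600.6 885.6]
press 0.77 [313.5 234.1] 4649
lock_knob 0.55 [316.7 232.9] 196
wheel_axis 0.69 [314.3 235.2] 4635
index_mark 0.9 [309.2 213.7] 850
red_line 0.9 [315.8 225.7] 464
red_line 0.33 [314.1 235.3] 4623
lock_pivot 0.76 [313.9 233.5] 4682
top 487.92197484833036 [ 369.8   24.2 1390.3]
press 0.59 [298.9 209.1] 5521
press 0.39 [297.4 202.9] 1257
wheel_handle 0.7 [296.6 204.5] 1267
lock_knob 0.49 [271.7 224.2] 149
wheel_axis 0.94 [294.6 207.9] 5453
index_mark 0.65 [295.3 200.9] 1330
red_line 0.82 [316.9 209.8] 996
red_line 0.61 [298.4 207.7] 5461
0.8 [-0.   1.   0.2  0. ] 92.8959089622608
```

Run:
```python
import cv2,numpy as np
a=cv2.imread('pics/top0.png');b=cv2.imread('pics/scene0.png')
A=cv2.resize(a[150:270,220:380],(800,600),interpolation=3)
cv2.imwrite('pics/topc.png',A)
B=cv2.resize(b[160:280,240:400],(800,600),interpolation=3)
cv2.imwrite('pics/scenec.png',B)
```

```text
(no output)
```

View pics/topc.png

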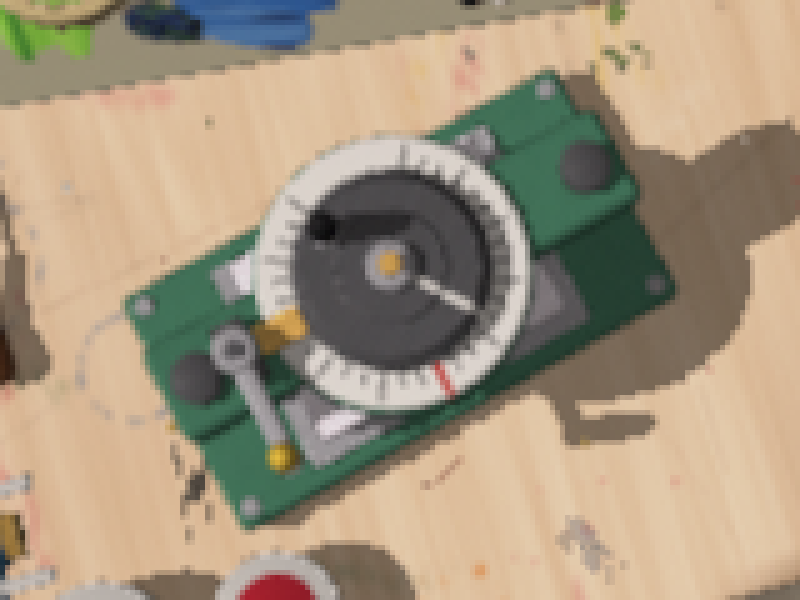

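View pics/scenec.png

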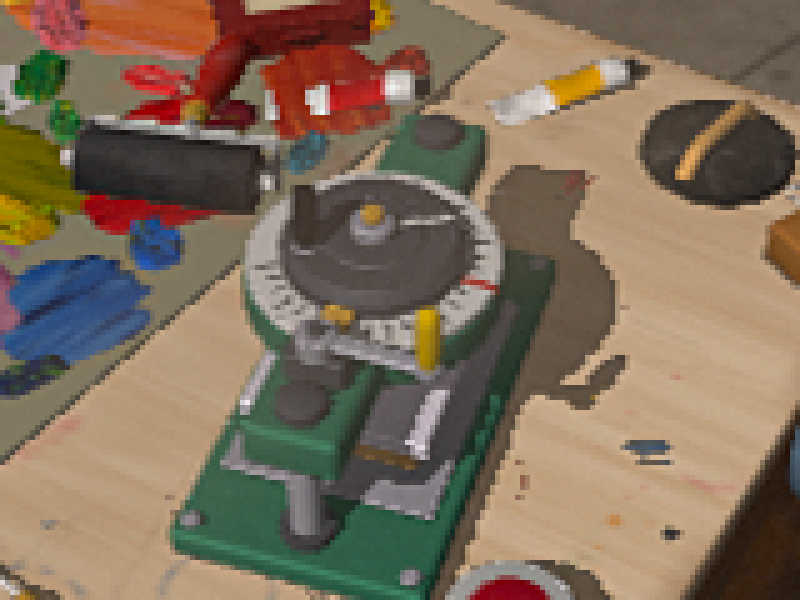

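View pics/top0.png

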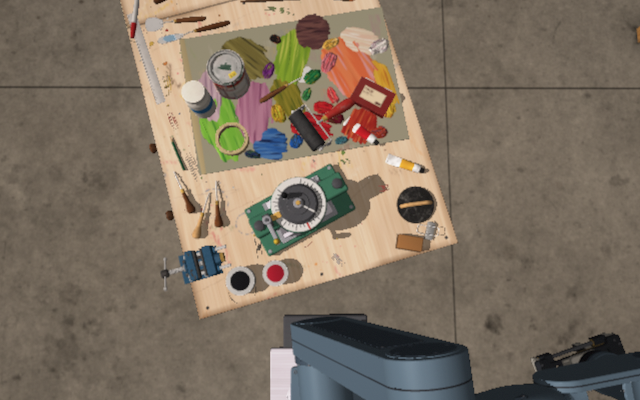

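The top crop shows the press rotated, with the handle at about (322,227), the index tip at (482,312), the red line from (437,365) to (452,398), the pivot at (235,347) and the knob top at (283,457). The scene crop shows the same arrangement. Next I'll triangulate.

Run:
```python
from h import *
np.set_printoptions(precision=1,suppress=True)
s=bot.grab_frame('scene');t=bot.grab_frame('top')
T=lambda x,y:np.array([220+(x+.5)/5-.5,150+(y+.5)/5-.5])
S=lambda x,y:np.array([240+(x+.5)/5-.5,160+(y+.5)/5-.5])
pts=dict(nut=((390,262),(373,212),165),pivot=((235,347),(318,328),162),knobtop=((283,455),(428,313),196),handletop=((322,225),(303,190),192),idxtip=((482,312),(455,215),142),redout=((452,398),(497,288),132),redin=((437,365),(462,282),132))
X={}
for n,(a,b,z) in pts.items():
    X[n]=atz(t,T(*a),z);print(n,'tri',tri(t,T(*a),s,S(*b)),'topz',X[n],'scenez',atz(s,S(*b),z))
c=X['nut'];y=X['pivot']-c
ya=np.arctan2(y[1],y[0]);print('press yaw',ya-np.pi/2,'dist',np.hypot(*y[:2]))
yaw=ya-np.pi/2
for n in X:
    d=X[n]-c;print(n,'r',np.hypot(*d[:2]),'ang rel press',np.arctan2(d[1],d[0])-yaw)
d=X['knobtop']-X['pivot'];print('lever',np.hypot(*d[:2]),np.arctan2(d[1],d[0])-yaw)
for n in('ink_tin_red','baren'):
    r=bot.cut_out(n,'top')[0];print(n,atz(t,r['uv'],40))
```

```text
nut tri [533.   79.5 166.8] topz [533.7  80.  165. ] scenez [533.7  77.7 165. ]
pivot tri [490.  157.3 163. ] topz [490.9 158.  162. ] scenez [489.5 155.7 162. ]
knobtop tri [434.5 130.1 195.8] topz [434.6 130.2 196. ] scenez [434.2 130.1 196. ]
handletop tri [548.8 112.8 192.4] topz [548.6 112.6 192. ] scenez [549.7 112.9 192. ]
idxtip tri [510.8  34.4 150.7] topz [510.7  33.6 142. ] scenez [519.4  29.  142. ]
redout tri [466.6  48.8 135.6] topz [467.3  49.1 132. ] scenez [468.6  45.7 132. ]
redin tri [484.3  57.  132.9] topz [484.3  56.9 132. ] scenez [485.1  56.4 132. ]
press yaw 0.5014665314883051 dist 88.99618206573824
nut r 0.0 ang rel press -0.5014665314883051
pivot r 88.99618206573824 ang rel press 1.5707963267948966
knobtop r 111.03034109987395 ang rel press 2.17103117511041
handletop r 35.83757724913814 ang rel press 0.639355080298128
idxtip r 51.75583352848637 ang rel press -2.5312350296806065
redout r 73.23238544622654 ang rel press -3.208133570922744
redin r 54.45614669499059 ang rel press -3.2055567841123684
lever 62.7689364622604 -3.183447019047901
ink_tin_red [351.6 140.   40. ]
baren [ 540.7 -240.8   40. ]
```

```bash
cat >> h.py <<'E'
def state():
    o=bot.get_obs();w,x,y,z=o['eef_rot'];a=2*np.arctan2(y,x)
    print('t',round(o['time_s'],2),'p',np.round(o['tcp_pos'],1),'ang',round(a,3),'tilt',round(w,3),round(z,3),'F',np.round(o['force'],1),'q',np.round(o['q'],2),'w',round(o['grip_width'],1))
    return np.array(o['tcp_pos'],float),a
def rows(path,grip=0,start=None):
    # path: list of (x,y,z,ang) waypoints, one row each; tool x at ang, y at ang-90deg, z down
    p,a=start if start else state()
    p=np.array(p,float);out=[]
    for x,y,z,b in path:
        d=np.array([x,y,z])-p;c,s=np.cos(a),np.sin(a)
        v=np.round(np.array([c*d[0]+s*d[1],s*d[0]-c*d[1],-d[2]])/10,2)
        t=np.round(np.degrees((a-b+np.pi)%(2*np.pi)-np.pi),1)
        out.append('%g %g %g %g %g'%(*v,t,grip))
        v=v*10;p=p+[c*v[0]+s*v[1],s*v[0]-c*v[1],-v[2]];a-=np.radians(t)
    for i in range(0,len(out),5):print('; '.join(out[i:i+5]))
def lin(A,B,n):
    A,B=np.array(A,float),np.array(B,float);return [A+(B-A)*(i+1)/n for i in range(n)]
E
python3 - <<'E'
from h import *
p,a=state()
rows(lin([*p,a],[449,104,222,2.07],20))
E
```

```text
t 1.0 p [ 167.7 -523.8  218.7] ang 0.31 tilt 0.0 -0.0 F [-0.3 -0.4  1.1] q [-1.46  0.26  1.53 -0.    1.35 -0.2 ] w 93.0
t 1.0 p [ 167.7 -523.8  218.7] ang 0.31 tilt 0.0 -0.0 F [-0.3 -0.4  1.1] q [-1.46  0.26  1.53 -0.    1.35 -0.2 ] w 93.0
2.3 -2.56 -0.02 -5 0; 2.51 -2.35 -0.01 -5.1 0; 2.71 -2.12 -0.02 -5 0; 2.88 -1.87 -0.02 -5.1 0; 3.04 -1.61 -0.01 -5 0
3.17 -1.34 -0.02 -5.1 0; 3.28 -1.05 -0.02 -5 0; 3.35 -0.77 -0.01 -5 0; 3.41 -0.47 -0.02 -5.1 0; 3.44 -0.16 -0.02 -5 0
3.43 0.14 -0.01 -5.1 0; 3.41 0.44 -0.02 -5 0; 3.36 0.74 -0.02 -5.1 0; 3.28 1.03 -0.01 -5 0; 3.18 1.32 -0.02 -5 0
3.05 1.59 -0.02 -5.1 0; 2.9 1.85 -0.01 -5 0; 2.73 2.1 -0.02 -5.1 0; 2.53 2.33 -0.02 -5 0; 2.31 2.55 -0.01 -5 0
```

Emit:
{"method": "send_rows", "body": {
  "plan": "2.3 -2.6 0 -5 0; 2.5 -2.4 0 -5 0; 2.7 -2.1 0 -5 0; 2.9 -1.9 0 -5 0; 3.0 -1.6 0 -5 0"
}}

```text
time_s: 1.5
tcp_pos: [238.0, -365.1, 218.7]
eef_rot: [0.0, 0.931, 0.366, 0.0]
force: [-0.4, 0.2, -0.3]
grip_width: 57.9
finger_force: 0.0
```

Emit:
{"method": "send_rows", "body": {
  "plan": "3.2 -1.3 0 -5 0; 3.3 -1.0 0 -5 0; 3.4 -0.8 0 -5 0; 3.4 -0.5 0 -5 0; 3.4 -0.2 0 -5 0"
}}

```text
time_s: 2.0
tcp_pos: [309.3, -208.2, 218.9]
eef_rot: [0.0, 0.829, 0.559, 0.0]
force: [0.8, -0.6, 0.7]
grip_width: 17.6
finger_force: 0.0
```

Emit:
{"method": "send_rows", "body": {
  "plan": "3.4 0.1 0 -5 0; 3.4 0.4 0 -5 0; 3.4 0.7 0 -5 0; 3.3 1.0 0 -5 0; 3.2 1.3 0 -5 0"
}}

```text
time_s: 2.5
tcp_pos: [379.5, -51.1, 218.9]
eef_rot: [0.0, 0.689, 0.725, 0.0]
force: [0.6, 0.4, -0.8]
grip_width: 0.8
finger_force: 0.0
```

Emit:
{"method": "send_rows", "body": {
  "plan": "3.0 1.6 0 -5 0; 2.9 1.9 0 -5 0; 2.7 2.1 0 -5 0; 2.5 2.3 0 -5 0; 2.3 2.5 0 -5 0"
}}

```text
time_s: 3.0
tcp_pos: [452.0, 103.7, 218.8]
eef_rot: [0.0, 0.515, 0.857, 0.0]
force: [-0.4, -0.0, -0.1]
grip_width: 0.5
finger_force: 0.0
```

Run:
```python
from h import *
p,a=state()
piv=np.array([490.3,157.]);
print('approach');L=lin([*p,a],[449,104,172,2.07],5);rows(L)
# sweep: pusher at lag behind the knob in lever frame
def sw(ths,lag,r=62,off=0):
    out=[]
    for th in ths:
        k=piv+r*np.array([np.cos(th),np.sin(th)]);t=np.array([np.sin(th),-np.cos(th)])
        out.append([*(k-lag*t),172,th-np.pi/2+2*np.pi])
    return out
th0=-2.655
print('sweep');rows(sw(th0-np.linspace(-.0,1.3,20),14.5),start=([449,104,172],2.07))
```

```text
t 3.0 p [452.  103.7 218.8] ang 2.059 tilt 0.0 0.0 F [-0.4 -0.  -0.1] q [-0.02  0.1   1.73 -0.    1.31 -0.5 ] w 0.5
approach
t 3.0 p [452.  103.7 218.8] ang 2.059 tilt 0.0 0.0 F [-0.4 -0.  -0.1] q [-0.02  0.1   1.73 -0.    1.31 -0.5 ] w 0.5
0.03 -0.05 0.94 -0.1 0; 0.04 -0.05 0.93 -0.2 0; 0.03 -0.05 0.94 -0.1 0; 0.03 -0.05 0.94 -0.1 0; 0.04 -0.05 0.93 -0.1 0
sweep
1.3 -0.05 -0 0.7 0; 0.43 -0.09 -0 3.9 0; 0.43 -0.08 -0 4 0; 0.43 -0.09 -0 3.9 0; 0.42 -0.08 -0 3.9 0
0.43 -0.09 -0 3.9 0; 0.43 -0.08 -0 3.9 0; 0.43 -0.09 -0 4 0; 0.42 -0.08 -0 3.9 0; 0.43 -0.09 -0 3.9 0
0.43 -0.08 -0 3.9 0; 0.42 -0.08 -0 3.9 0; 0.43 -0.09 -0 4 0; 0.43 -0.08 -0 3.9 0; 0.43 -0.09 -0 3.9 0
0.42 -0.08 -0 3.9 0; 0.43 -0.09 -0 3.9 0; 0.43 -0.08 -0 4 0; 0.42 -0.09 -0 3.9 0; 0.43 -0.08 -0 3.9 0
```

Emit:
{"method": "send_rows", "body": {
  "plan": "0 -0.1 1 0 0; 0 0 1 0 0; 0 -0.1 1 0 0; 0 0 0.8 0 0; 0 0 0.9 0 0"
}}

```text
time_s: 3.5
tcp_pos: [449.4, 100.4, 170.9]
eef_rot: [-0.0, 0.518, 0.856, -0.0]
force: [-0.0, -0.6, -0.5]
grip_width: 0.5
finger_force: 0.0
```

Emit:
{"method": "send_rows", "body": {
  "plan": "0.4 0 0 0 0; 0.4 0 0 0 0; 0.3 -0.1 0 0 0; 0.2 0 0 0 0; 0 0 0 0 0"
}}

```text
time_s: 4.0
tcp_pos: [442.8, 112.7, 172.0]
eef_rot: [0.0, 0.517, 0.856, 0.0]
force: [-1.2, 1.3, 0.0]
grip_width: 0.8
finger_force: 0.0
```

Emit:
{"method": "send_rows", "body": {
  "plan": "0.43 -0.09 0 4 0; 0.43 -0.08 0 4 0; 0.43 -0.09 0 4 0; 0.43 -0.08 0 4 0; 0 0 0 0 0"
}}

```text
time_s: 4.5
tcp_pos: [433.1, 127.1, 171.8]
eef_rot: [0.0, 0.631, 0.776, -0.0]
force: [0.3, -0.2, 0.6]
grip_width: 0.6
finger_force: 0.1
```

```bash
cat > knob.py <<'E'
from h import *
def look(tag,view=True):
    p,a=state();out=[]
    s=bot.grab_frame('scene');t=bot.grab_frame('top')
    for f,c in((s,'scene'),(t,'top')):
        cv2.imwrite(f'pics/{tag}_{c}.png',f['pixels'][:,:,::-1])
        r=bot.cut_out('lock_knob',c);print(c,[(x['conf'],np.round(x['uv'],1),atz(f,x['uv'],185).round(1)) for x in r[:2]])
    A=cv2.resize(t['pixels'][150:270,220:380,::-1],(400,300),interpolation=3);B=cv2.resize(s['pixels'][160:280,240:400,::-1],(400,300),interpolation=3)
    cv2.imwrite(f'pics/{tag}_v.png',np.hstack([A,B]))
    return s,t
E
python3 -c "
from knob import *
look('k1')"
```

```text
t 4.5 p [433.1 127.1 171.8] ang 1.776 tilt 0.0 -0.0 F [ 0.3 -0.2  0.6] q [ 0.04  0.12  1.83 -0.    1.19 -0.17] w 0.6
scene []
top [(0.3, array([429.5, 229.9]), array([ 460.9, -248.1,  185. ]))]
```

View pics/k1_v.png

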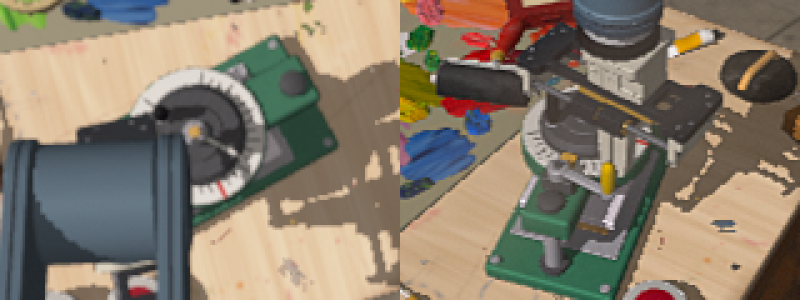

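The right half shows the knob, with its top at about (608,167), resting against the closed fingers and already moving outward. I'll continue the sweep.

Emit:
{"method": "send_rows", "body": {
  "plan": "0.43 -0.09 0 4 0; 0.43 -0.08 0 4 0; 0.43 -0.09 0 4 0; 0.43 -0.08 0 4 0; 0.43 -0.09 0 4 0"
}}

```text
time_s: 5.2
tcp_pos: [426.9, 147.7, 171.5]
eef_rot: [-0.0, 0.757, 0.654, -0.001]
force: [-2.8, -1.7, 1.1]
grip_width: -0.0
finger_force: 1.3
```

Emit:
{"method": "send_rows", "body": {
  "plan": "0.43 -0.09 0 4 0; 0.43 -0.08 0 4 0; 0.43 -0.09 0 4 0; 0.43 -0.08 0 4 0; 0 0 0 0 0"
}}

```text
time_s: 5.7
tcp_pos: [428.1, 165.7, 171.4]
eef_rot: [-0.0, 0.84, 0.543, -0.001]
force: [-0.5, -1.2, 0.2]
grip_width: 0.5
finger_force: 0.3
```

```bash
python3 -c "
from knob import *
look('k2')"
```

```text
t 5.7 p [428.1 165.7 171.4] ang 1.148 tilt -0.0 -0.001 F [-0.5 -1.2  0.2] q [0.13 0.14 1.81 0.   1.19 0.55] w 0.5
scene [(0.44, array([305.9, 238.9]), array([432.7, 195.2, 185. ]))]
top []
```

View pics/k2_v.png

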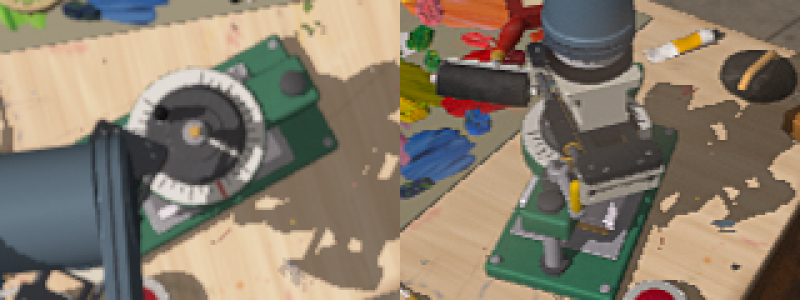

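The knob, at about (575,193) in the right half, stays in front of the fingers and is now at about 1 rad. I'll push a little further.

Emit:
{"method": "send_rows", "body": {
  "plan": "0.43 -0.09 0 4 0; 0.43 -0.08 0 4 0; 0.43 -0.09 0 4 0; 0.43 -0.08 0 4 0; 0 0 0 0 0"
}}

```text
time_s: 6.4
tcp_pos: [434.3, 182.2, 171.6]
eef_rot: [-0.0, 0.907, 0.421, -0.0]
force: [-1.0, 0.5, -0.3]
grip_width: 0.6
finger_force: 0.2
```

Emit:
{"method": "send_rows", "body": {
  "plan": "0.3 -0.06 0 3 0; 0.2 -0.04 0 2 0; 0.1 0 0 0 0; 0.1 0 0 0 0; 0 0 0 0 0"
}}

```text
time_s: 6.9
tcp_pos: [438.2, 187.8, 171.6]
eef_rot: [-0.0, 0.924, 0.381, -0.0]
force: [-2.1, -0.5, -0.4]
grip_width: 0.6
finger_force: 0.8
```

```bash
python3 -c "
from knob import *
look('k3')"
```

```text
t 6.9 p [438.2 187.8 171.6] ang 0.783 tilt -0.0 -0.0 F [-2.1 -0.5 -0.4] q [0.17 0.17 1.77 0.   1.2  0.96] w 0.6
scene []
top [(0.48, array([264.7, 217.8]), array([491.6, 160.3, 185. ]))]
```

Emit:
{"method": "send_rows", "body": {
  "plan": "0.3 -0.06 0 3 0; 0.2 -0.04 0 2 0; 0 0 0 0 0; -1 0 0 0 0; -1.5 0 -1 0 0"
}}

```text
time_s: 7.6
tcp_pos: [421.7, 175.7, 180.9]
eef_rot: [0.0, 0.94, 0.341, -0.0]
force: [-0.3, -0.0, -0.5]
grip_width: 0.9
finger_force: 0.0
```

Emit:
{"method": "send_rows", "body": {
  "plan": "0 0 -2 0 0; 0 0 -3 0 0; 0 0 0 0 0"
}}

```text
time_s: 7.9
tcp_pos: [424.5, 176.0, 235.7]
eef_rot: [0.001, 0.94, 0.34, 0.005]
force: [0.0, -0.2, 0.8]
grip_width: 0.3
finger_force: 0.0
```

Run:
```python
from knob import *
look('k4')
p,a=state()
rows(lin([*p,a],[*p[:2]+[-100,0],p[2],2.70],1)) if 0 else None
rows(lin([*p,a],[522,125,222,2.70],15))
```

```text
t 7.9 p [424.5 176.  235.7] ang 0.694 tilt 0.001 0.005 F [ 0.  -0.2  0.8] q [ 0.15  0.08  1.72 -0.    1.34  1.03] w 0.3
scene [(0.51, array([298.8, 238.1]), array([446.3, 206. , 185. ])), (0.35, array([381., 191.]), array([425.2, -71.8, 185. ]))]
top []
t 8.1 p [421.4 175.8 230.9] ang 0.694 tilt -0.0 -0.0 F [ 0.1  0.3 -0.2] q [ 0.15  0.08  1.72 -0.    1.34  1.03] w 0.7
t 8.1 p [421.4 175.8 230.9] ang 0.694 tilt -0.0 -0.0 F [ 0.1  0.3 -0.2] q [ 0.15  0.08  1.72 -0.    1.34  1.03] w 0.7
0.3 0.69 0.06 -7.7 0; 0.2 0.72 0.06 -7.6 0; 0.11 0.75 0.06 -7.7 0; 0.01 0.75 0.06 -7.6 0; -0.1 0.74 0.06 -7.7 0
-0.19 0.73 0.06 -7.7 0; -0.29 0.69 0.05 -7.6 0; -0.37 0.65 0.06 -7.7 0; -0.47 0.59 0.06 -7.7 0; -0.53 0.53 0.06 -7.6 0
-0.6 0.45 0.06 -7.7 0; -0.66 0.36 0.06 -7.6 0; -0.7 0.28 0.06 -7.7 0; -0.73 0.18 0.06 -7.7 0; -0.74 0.08 0.06 -7.6 0
```

View pics/k4_v.png

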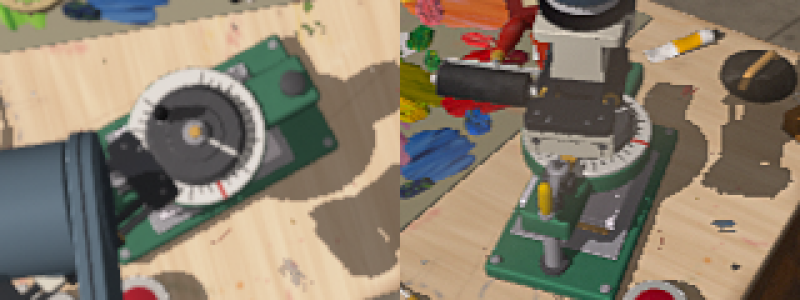

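The lever now points outward, with the knob at about (546,198) in the right half, roughly (446,206) in world and about 1.33 rad. Next is the wheel.

Emit:
{"method": "send_rows", "body": {
  "plan": "0.3 0.7 0.1 -7.7 0; 0.2 0.7 0 -7.7 0; 0.1 0.75 0.1 -7.6 0; 0 0.75 0 -7.7 0; -0.1 0.75 0.1 -7.6 0"
}}

```text
time_s: 8.6
tcp_pos: [455.0, 158.7, 227.3]
eef_rot: [-0.001, 0.775, 0.632, -0.001]
force: [-0.1, 1.2, 0.8]
grip_width: 0.4
finger_force: 0.0
```

Emit:
{"method": "send_rows", "body": {
  "plan": "-0.2 0.7 0.1 -7.7 0; -0.3 0.7 0 -7.7 0; -0.4 0.65 0.1 -7.6 0; -0.5 0.6 0 -7.7 0; -0.5 0.5 0.1 -7.7 0"
}}

```text
time_s: 9.1
tcp_pos: [488.1, 141.3, 224.2]
eef_rot: [-0.001, 0.524, 0.852, -0.001]
force: [-0.5, 0.3, 0.1]
grip_width: 0.9
finger_force: 0.0
```

Emit:
{"method": "send_rows", "body": {
  "plan": "-0.6 0.45 0.1 -7.7 0; -0.7 0.4 0 -7.6 0; -0.7 0.3 0.1 -7.7 0; -0.7 0.2 0 -7.7 0; -0.7 0.1 0.1 -7.6 0"
}}

```text
time_s: 9.6
tcp_pos: [522.0, 125.2, 221.2]
eef_rot: [-0.001, 0.216, 0.976, -0.0]
force: [-0.8, -0.3, -0.0]
grip_width: 0.5
finger_force: 0.0
```

Run:
```python
from h import *
p,a=state()
s=bot.grab_frame('scene');t=bot.grab_frame('top')
cv2.imwrite('pics/w1t.png',t['pixels'][:,:,::-1])
A=cv2.resize(t['pixels'][160:240,250:350,::-1],(500,400),interpolation=3);B=cv2.resize(s['pixels'][180:240,270:345,::-1],(300,240),interpolation=3)
B=np.vstack([B,np.zeros((160,300,3),np.uint8)])
cv2.imwrite('pics/w1_v.png',np.hstack([A,B]))
C=np.array([533.3,79.6])
def sw(ths,lag,z=174,r=38):
    out=[]
    for th in ths:
        u=np.array([np.cos(th),np.sin(th)]);k=C+r*u;tt=np.array([np.sin(th),-np.cos(th)])
        out.append([*(k-lag*tt),z,th+np.pi/2])
    return out
print('down');rows(lin([*p,a],[522,125,174,2.70],4))
print('sweep');rows(sw(1.13-np.linspace(0,.69,16),14.5),start=([522,125,174],2.7))
print(np.round(sw([1.13,.44],14.5),1))
```

```text
t 9.6 p [522.  125.2 221.2] ang 2.707 tilt -0.001 -0.0 F [-0.8 -0.3 -0. ] q [ 0.03  0.23  1.56 -0.    1.35 -1.11] w 0.5
down
t 9.7 p [522.3 125.  221. ] ang 2.702 tilt -0.001 -0.0 F [0.2 0.  0.6] q [ 0.03  0.24  1.56 -0.    1.35 -1.1 ] w 0.7
0.03 0 1.17 -0.2 0; -0 0 1.17 0.1 0; -0 -0 1.18 0.1 0; -0 -0.01 1.18 0.1 0
sweep
-1.51 0.18 -0 -0 0; -0.18 0.06 -0 2.6 0; -0.17 0.06 -0 2.6 0; -0.18 0.07 -0 2.7 0; -0.17 0.06 -0 2.6 0
-0.18 0.06 -0 2.6 0; -0.18 0.06 -0 2.7 0; -0.17 0.07 -0 2.6 0; -0.18 0.06 -0 2.6 0; -0.18 0.06 -0 2.7 0
-0.17 0.06 -0 2.6 0; -0.18 0.07 -0 2.6 0; -0.17 0.06 -0 2.7 0; -0.18 0.06 -0 2.6 0; -0.18 0.06 -0 2.7 0
-0.17 0.07 -0 2.6 0
[[536.4 120.2 174.    2.7]
 [561.5 108.9 174.    2. ]]
```

View pics/w1_v.png

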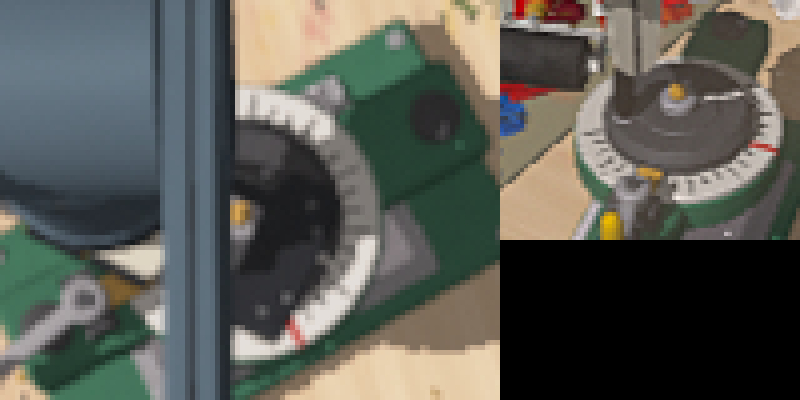

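The lever is out, the handle is visible beside the fingers at (627,95) in the right half, and the index still points right. I'll lower and sweep part of the way.

Emit:
{"method": "send_rows", "body": {
  "plan": "0 0 1.2 0 0; 0 0 1.2 0 0; 0 0 1.2 0 0; 0 0 1.1 0 0; 0 0 0 0 0"
}}

```text
time_s: 10.2
tcp_pos: [520.8, 125.5, 173.3]
eef_rot: [-0.002, 0.219, 0.976, -0.001]
force: [-1.0, 0.1, 0.5]
grip_width: 0.7
finger_force: 0.0
```

Emit:
{"method": "send_rows", "body": {
  "plan": "-0.5 0.1 0 0 0; -0.4 0 0 0 0; -0.3 0.1 0 0 0; -0.3 0 0 0 0; 0 0 0 0 0"
}}

```text
time_s: 10.7
tcp_pos: [537.1, 120.9, 175.9]
eef_rot: [0.0, 0.219, 0.976, 0.0]
force: [0.7, 0.1, 0.3]
grip_width: 0.3
finger_force: 0.2
```

Emit:
{"method": "send_rows", "body": {
  "plan": "-0.18 0.06 0 2.6 0; -0.18 0.06 0 2.6 0; -0.18 0.06 0 2.6 0; -0.18 0.06 0 2.6 0; -0.18 0.06 0 2.6 0"
}}

```text
time_s: 11.2
tcp_pos: [545.5, 119.3, 175.8]
eef_rot: [-0.001, 0.328, 0.945, 0.0]
force: [-1.3, 2.0, 1.9]
grip_width: 0.2
finger_force: 1.4
```

Emit:
{"method": "send_rows", "body": {
  "plan": "-0.18 0.06 0 2.6 0; -0.18 0.06 0 2.6 0; -0.18 0.06 0 2.6 0; -0.18 0.06 0 2.6 0; 0 0 0 0 0"
}}

```text
time_s: 11.7
tcp_pos: [552.9, 116.2, 175.8]
eef_rot: [-0.0, 0.412, 0.911, 0.0]
force: [-1.6, 1.5, 1.5]
grip_width: 0.3
finger_force: 1.1
```

```bash
cat > w.py <<'E'
from h import *
import sys
p,a=state()
s=bot.grab_frame('scene')
cv2.imwrite(f'pics/{sys.argv[1]}.png',cv2.resize(s['pixels'][180:240,270:345,::-1],(750,600),interpolation=3))
C=np.array([533.3,79.6])
for th in(-2.0,-2.2,-2.4,-2.55,-2.706):
    q=C+55*np.array([np.cos(th),np.sin(th)]);u=proj(s,[*q,142]);print(th,np.round((u-[270,180]+.5)*10-.5,0))
E
python3 w.py w2
```

```text
t 11.7 p [552.9 116.2 175.8] ang 2.292 tilt -0.0 0.0 F [-1.6  1.5  1.5] q [ 0.01  0.32  1.56  0.    1.26 -0.71] w 0.3
-2.0 [631. 247.]
-2.2 [640. 273.]
-2.4 [642. 300.]
-2.55 [638. 321.]
-2.706 [629. 341.]
```

View pics/w2.png

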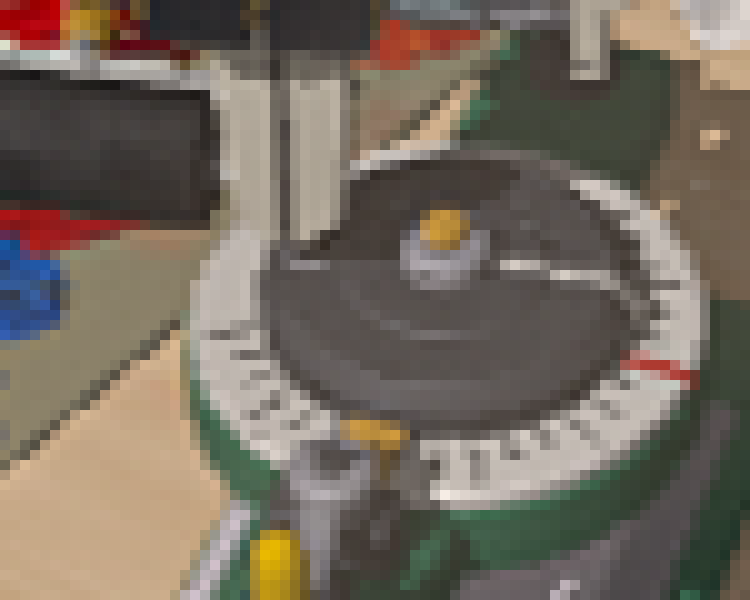

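The index runs from (500,265) to about (635,285) and is nearing the red line at (630,360)–(698,380). I'll fit the angles numerically.

```bash
cat > fit.py <<'E'
from h import *
import sys
C=np.array([533.3,79.6])
def run(cams=('scene',)):
    for c in cams:
        f=bot.grab_frame(c);im=f['pixels'].astype(np.float32)
        white=im.min(2);red=im[:,:,0]-np.maximum(im[:,:,1],im[:,:,2])
        K,R,t=P(f)
        def prof(ch,z,rs,ths,C):
            T,Rr=np.meshgrid(ths,rs,indexing='ij')
            X=np.stack([C[0]+Rr*np.cos(T),C[1]+Rr*np.sin(T),0*T+z],-1)@R.T+t
            u=(X@K.T);u=(u[...,:2]/u[...,2:]).astype(np.float32)
            return cv2.remap(ch,u[...,0],u[...,1],cv2.INTER_LINEAR).mean(1)
        ths=np.linspace(-3.1,-1.8,521)
        for nm,ch,z,rs in(('idx',white,151,np.arange(20,46)),('red',red,132,np.arange(58,71))):
            v=prof(ch,z,rs,ths,C);i=v.argmax();b=np.median(v)
            m=abs(ths-ths[i])<.12;w=np.clip(v[m]-b-.3*(v[i]-b),0,None);print(c,nm,'th',round((ths[m]*w).sum()/w.sum(),3),'peak',ths[i].round(3),v[i],b)
if __name__=='__main__':
    p,a=state();print('handle th by tcp',round(a-np.pi/2,3),np.arctan2(*(p[:2]-C)[::-1])-np.arctan(14.5/38));run(sys.argv[1:] or ('scene',))
E
python3 fit.py
```

```text
t 11.75 p [552.9 116.1 175.8] ang 2.293 tilt -0.0 0.0 F [-1.9  2.8  1. ] q [ 0.01  0.32  1.56  0.    1.26 -0.71] w 0.2
handle th by tcp 0.723 0.7146962160992327
scene idx th -2.401 peak -2.412 145.36185 79.41151
scene red th -2.652 peak -2.652 98.3898 7.913987
```

Emit:
{"method": "send_rows", "body": {
  "plan": "-0.18 0.06 0 2.6 0; -0.18 0.06 0 2.6 0; -0.18 0.06 0 2.6 0; -0.09 0.03 0 1.3 0; 0 0 0 0 0"
}}

```text
time_s: 12.3
tcp_pos: [558.7, 112.3, 175.8]
eef_rot: [0.0, 0.483, 0.876, 0.0]
force: [-1.7, 2.3, 1.4]
grip_width: 0.8
finger_force: 1.1
```

Emit:
{"method": "send_rows", "body": {
  "plan": "2 0 0 0 0; 2 0 0 0 0; 0 0 -4 0 0; 2 0 -3 0 0; 0 0 0 0 0"
}}

```text
time_s: 12.8
tcp_pos: [528.2, 164.1, 250.4]
eef_rot: [0.004, 0.482, 0.876, 0.002]
force: [0.8, -0.3, 0.5]
grip_width: 0.5
finger_force: 0.0
```

```bash
python3 fit.py scene top; python3 w.py w3; sed -i 's/^C=.*/C=np.array([533.5,77.8])/' fit.py; python3 fit.py scene
```

```text
t 12.8 p [528.2 164.1 250.4] ang 2.136 tilt 0.004 0.002 F [ 0.8 -0.3  0.5] q [ 0.1   0.24  1.48 -0.    1.41 -0.47] w 0.5
handle th by tcp 0.565 1.2667646442590024
scene idx th -2.573 peak -2.588 138.19737 78.76457
scene red th -2.652 peak -2.652 99.84307 8.461389
top idx th -2.644 peak -2.648 176.3581 81.43487
top red th -2.707 peak -2.708 91.354195 6.089618
t 12.9 p [526.9 162.7 246.2] ang 2.135 tilt 0.001 0.0 F [-0.4 -0.1 -0.4] q [ 0.1   0.24  1.49 -0.    1.41 -0.47] w 0.6
-2.0 [631. 247.]
-2.2 [640. 273.]
-2.4 [642. 300.]
-2.55 [638. 321.]
-2.706 [629. 341.]
t 12.95 p [526.4 162.4 245.1] ang 2.135 tilt 0.0 -0.0 F [-0.6 -0.7 -0.5] q [ 0.1   0.24  1.49 -0.    1.41 -0.47] w 0.6
handle th by tcp 0.564 1.2903395096566876
scene idx th -2.623 peak -2.635 142.64915 77.85731
scene red th -2.679 peak -2.682 100.19997 8.188928
```

View pics/w3.png

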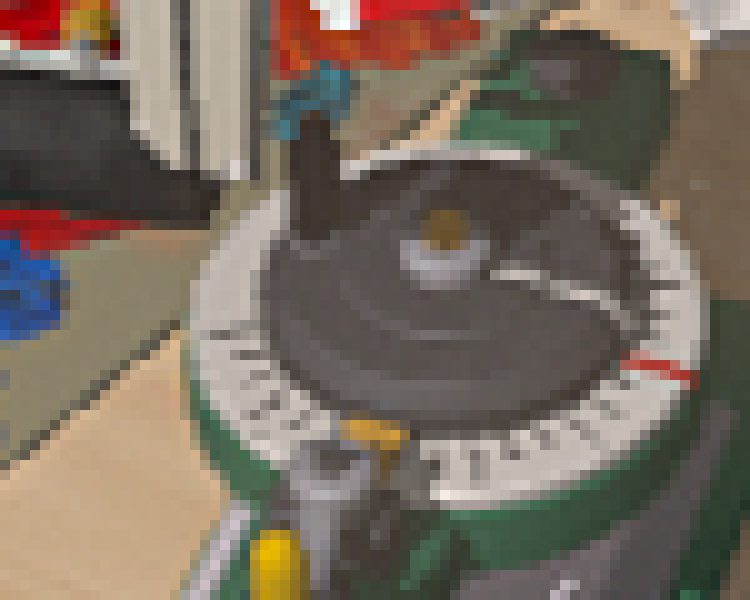

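The index line from (495,272) to (630,310) sits just short of the red line, and both fits give about 0.06 rad to go. The handle is at (318,180).

Run:
```python
from h import *
p,a=state()
u=np.array([-.535,.845]);f0=np.array([558.7,112.3])
L=[[*(f0+40*u),215,2.135],[*(f0+40*u),175.8,2.135],[*(f0+20*u),175.8,2.135],[*(f0+8*u),175.8,2.135],[*(f0+2*u),175.8,2.135],[*f0,175.8,2.135],
[559.7,111.5,175.8,2.105],[560.6,110.7,175.8,2.075]]
rows(L)
```

```text
t 13.0 p [526.1 162.3 244.4] ang 2.134 tilt -0.001 -0.001 F [ 1.3  0.3 -0.5] q [ 0.1   0.24  1.49 -0.    1.41 -0.47] w 0.4
t 13.0 p [526.1 162.3 244.4] ang 2.134 tilt -0.001 -0.001 F [ 1.3  0.3 -0.5] q [ 0.1   0.24  1.49 -0.    1.41 -0.47] w 0.4
-1.97 0.08 2.94 -0.1 0; 0 0 3.92 0 0; -2 0 0 0 0; -1.2 0 0 0 0; -0.6 0 0 0 0
-0.2 0 0 0 0; -0.12 0.04 0 1.8 0; -0.11 0.04 0 1.7 0
```

Emit:
{"method": "send_rows", "body": {
  "plan": "-2 0.1 2.9 0 0; 0 0 3.9 0 0; -2 0 0 0 0; -1.2 0 0 0 0; -0.5 0 0 0 0"
}}

```text
time_s: 13.5
tcp_pos: [558.5, 113.7, 177.1]
eef_rot: [-0.0, 0.484, 0.875, -0.0]
force: [0.2, 0.3, -0.4]
grip_width: 0.5
finger_force: 0.0
```

Emit:
{"method": "send_rows", "body": {
  "plan": "-0.2 0 0 0 0; -0.1 0.04 0 1.8 0; -0.1 0.04 0 1.7 0; 0 0 0 0 0; 0 0 0 0 0"
}}

```text
time_s: 14.0
tcp_pos: [560.2, 112.8, 177.9]
eef_rot: [-0.0, 0.509, 0.861, 0.0]
force: [-1.6, 1.2, 0.6]
grip_width: 0.6
finger_force: 1.2
```

```bash
python3 fit.py scene
```

```text
t 14.0 p [560.2 112.8 177.9] ang 2.074 tilt -0.0 0.0 F [-1.6  1.2  0.6] q [ 0.    0.33  1.54  0.    1.27 -0.5 ] w 0.6
handle th by tcp 0.503 0.5542617032057581
scene idx th -2.627 peak -2.635 141.01578 77.41432
scene red th -2.679 peak -2.682 100.17308 8.168269
```

Emit:
{"method": "send_rows", "body": {
  "plan": "-0.1 0.02 0 1 0; -0.1 0.03 0 1.5 0; 0 0 0 0 0; 0 0 0 0 0"
}}

```text
time_s: 14.45
tcp_pos: [562.2, 110.7, 177.8]
eef_rot: [0.0, 0.528, 0.849, 0.0]
force: [-0.4, 2.6, 0.9]
grip_width: 0.2
finger_force: 1.2
```

```bash
python3 fit.py scene
```

```text
t 14.45 p [562.2 110.7 177.8] ang 2.029 tilt 0.0 0.0 F [-0.4  2.6  0.9] q [-0.    0.33  1.54  0.    1.27 -0.46] w 0.2
handle th by tcp 0.458 0.48848379518870755
scene idx th -2.705 peak -2.715 152.69632 76.41523
scene red th -2.679 peak -2.682 99.883415 7.8598256
```

Emit:
{"method": "send_rows", "body": {
  "plan": "1.5 0 0 0 0; 2 0 0 0 0; 1 0 -2 0 0; 0 0 -3 0 0; 0 0 0 0 0"
}}

```text
time_s: 15.0
tcp_pos: [543.9, 152.0, 231.8]
eef_rot: [0.003, 0.528, 0.849, 0.002]
force: [0.2, -0.3, 0.2]
grip_width: 0.5
finger_force: 0.0
```

```bash
python3 fit.py scene top
python3 - <<'E'
from h import *
p,a=state()
rows(lin([*p,a],[468,223,225,.73],10))
E
```

```text
t 15.0 p [543.9 152.  231.8] ang 2.03 tilt 0.003 0.002 F [ 0.2 -0.3  0.2] q [ 0.08  0.27  1.48 -0.    1.38 -0.38] w 0.5
handle th by tcp 0.459 1.0673757809314084
scene idx th -2.705 peak -2.715 155.3256 78.370415
scene red th -2.679 peak -2.682 100.84991 8.338943
top idx th -2.774 peak -2.77 171.26419 77.493614
top red th -2.734 peak -2.732 89.61298 5.501427
t 15.1 p [542.2 151.5 228.2] ang 2.029 tilt 0.001 0.0 F [ 0.3 -0.2  0.5] q [ 0.07  0.27  1.49 -0.    1.38 -0.38] w 0.6
t 15.1 p [542.2 151.5 228.2] ang 2.029 tilt 0.001 0.0 F [ 0.3 -0.2  0.5] q [ 0.07  0.27  1.49 -0.    1.38 -0.38] w 0.6
0.97 -0.35 0.03 7.4 0; 0.92 -0.47 0.03 7.5 0; 0.84 -0.59 0.04 7.4 0; 0.77 -0.69 0.03 7.5 0; 0.67 -0.78 0.03 7.4 0
0.56 -0.86 0.03 7.5 0; 0.44 -0.93 0.04 7.4 0; 0.32 -0.98 0.03 7.5 0; 0.19 -1.02 0.03 7.4 0; 0.06 -1.03 0.03 7.5 0
```

Emit:
{"method": "send_rows", "body": {
  "plan": "1 -0.4 0 7.5 0; 0.9 -0.5 0 7.5 0; 0.8 -0.6 0 7.4 0; 0.8 -0.7 0 7.5 0; 0.7 -0.8 0 7.4 0"
}}

```text
time_s: 15.6
tcp_pos: [502.7, 186.9, 226.1]
eef_rot: [-0.001, 0.774, 0.633, -0.001]
force: [-0.4, 0.0, -0.5]
grip_width: 0.2
finger_force: 0.0
```

Emit:
{"method": "send_rows", "body": {
  "plan": "0.6 -0.9 0 7.5 0; 0.4 -0.9 0 7.4 0; 0.3 -1 0 7.5 0; 0.2 -1 0 7.4 0; 0 -1 0 7.4 0"
}}

```text
time_s: 16.1
tcp_pos: [465.4, 222.0, 226.2]
eef_rot: [-0.0, 0.935, 0.354, -0.001]
force: [0.2, -0.6, 0.6]
grip_width: 0.7
finger_force: 0.0
```

```bash
sed -i 's/^C=.*/C=np.array([533.5,79.8])/' fit.py; python3 fit.py top
python3 - <<'E'
from h import *
p,a=state()
s=bot.grab_frame('scene')
print([(r['conf'],atz(s,r['uv'],178).round(1)) for r in bot.cut_out('lock_knob','scene')[:2]])
piv=np.array([490.3,157.])
def sw(ths,lead,r=62):
    return [[*(piv+r*np.array([np.cos(h),np.sin(h)])+lead*np.array([np.sin(h),-np.cos(h)])),172,h-np.pi/2] for h in ths]
print('down');rows(lin([*p,a],[*p[:2],172,a],5))
print('sweep from th 2.30');W=sw(2.30+np.linspace(0,1.25,20),14.5);rows(W,start=([*p[:2],172],a));print(np.round(W[0],1),np.round(W[-1],1))
E
```

```text
t 16.1 p [465.4 222.  226.2] ang 0.723 tilt -0.0 -0.001 F [ 0.2 -0.6  0.6] q [ 0.23  0.19  1.6  -0.    1.35  1.08] w 0.7
handle th by tcp -0.848 1.6532732608086198
top idx th -2.718 peak -2.72 97.60434 45.992336
top red th -2.707 peak -2.705 49.97829 4.2216043
t 16.15 p [464.2 222.8 226.2] ang 0.717 tilt -0.0 -0.002 F [-1.2 -0.1 -0.8] q [0.23 0.19 1.6  0.   1.35 1.08] w 0.5
[(0.73, array([453.4, 198.4, 178. ])), (0.27, array([ 372.5, -114.1,  178. ]))]
down
t 16.25 p [465.6 221.9 226.6] ang 0.732 tilt 0.0 -0.001 F [ 0.4 -0.2  0.2] q [ 0.23  0.19  1.6  -0.    1.35  1.07] w 0.6
-0.05 -0.16 1.12 0.9 0; -0 -0 1.09 -0 0; -0 -0 1.08 -0 0; -0 -0 1.09 -0 0; -0 -0 1.08 -0 0
sweep from th 2.30
-0.98 0.46 -0 -0.7 0; -0.41 -0.08 -0 -3.8 0; -0.41 -0.08 -0 -3.7 0; -0.41 -0.09 -0 -3.8 0; -0.41 -0.08 -0 -3.8 0
-0.41 -0.08 -0 -3.7 0; -0.42 -0.08 -0 -3.8 0; -0.41 -0.08 -0 -3.8 0; -0.41 -0.09 -0 -3.7 0; -0.41 -0.08 -0 -3.8 0
-0.41 -0.08 -0 -3.8 0; -0.41 -0.08 -0 -3.8 0; -0.41 -0.08 -0 -3.7 0; -0.41 -0.09 -0 -3.8 0; -0.41 -0.08 -0 -3.8 0
-0.41 -0.08 -0 -3.7 0; -0.41 -0.08 -0 -3.8 0; -0.41 -0.08 -0 -3.8 0; -0.41 -0.09 -0 -3.7 0; -0.41 -0.08 -0 -3.8 0
[459.8 212.9 172.    0.7] [427.6 145.7 172.    2. ]
```

Emit:
{"method": "send_rows", "body": {
  "plan": "0 0 1.1 0 0; 0 0 1.1 0 0; 0 0 1.1 0 0; 0 0 1.1 0 0; 0 0 1 0 0"
}}

```text
time_s: 16.75
tcp_pos: [466.2, 221.7, 172.2]
eef_rot: [-0.0, 0.934, 0.356, -0.001]
force: [0.7, 0.7, -0.2]
grip_width: 0.3
finger_force: 0.0
```

Emit:
{"method": "send_rows", "body": {
  "plan": "-0.4 0.2 0 0 0; -0.3 0.2 0 0 0; -0.2 0.1 0 0 0; 0 0 0 0 0"
}}

```text
time_s: 17.15
tcp_pos: [463.5, 212.1, 174.3]
eef_rot: [0.0, 0.934, 0.356, 0.001]
force: [1.2, 1.0, -0.1]
grip_width: 0.6
finger_force: 0.4
```

Emit:
{"method": "send_rows", "body": {
  "plan": "-0.4 -0.08 0 -3.8 0; -0.4 -0.08 0 -3.8 0; -0.4 -0.08 0 -3.8 0; -0.4 -0.08 0 -3.8 0; -0.4 -0.08 0 -3.8 0"
}}

```text
time_s: 17.65
tcp_pos: [447.0, 200.1, 174.3]
eef_rot: [-0.0, 0.862, 0.507, 0.001]
force: [-0.1, 2.7, 0.3]
grip_width: 0.4
finger_force: 1.1
```

Emit:
{"method": "send_rows", "body": {
  "plan": "-0.41 -0.08 0 -3.8 0; -0.41 -0.08 0 -3.8 0; -0.41 -0.08 0 -3.8 0; -0.41 -0.08 0 -3.8 0; -0.41 -0.08 0 -3.8 0"
}}

```text
time_s: 18.15
tcp_pos: [435.5, 182.5, 174.2]
eef_rot: [-0.0, 0.767, 0.642, 0.0]
force: [-1.0, 2.4, 1.0]
grip_width: 0.4
finger_force: 1.1
```

```bash
python3 -c "
from knob import *
look('k5')"
```

```text
t 18.15 p [435.5 182.5 174.2] ang 1.395 tilt -0.0 0.0 F [-1.   2.4  1. ] q [0.16 0.16 1.78 0.   1.2  0.34] w 0.4
scene [(0.55, array([299.4, 231. ]), array([463.3, 189.7, 185. ])), (0.32, array([380.2, 188. ]), array([435.1, -79.9, 185. ]))]
top []
```

View pics/k5_v.png

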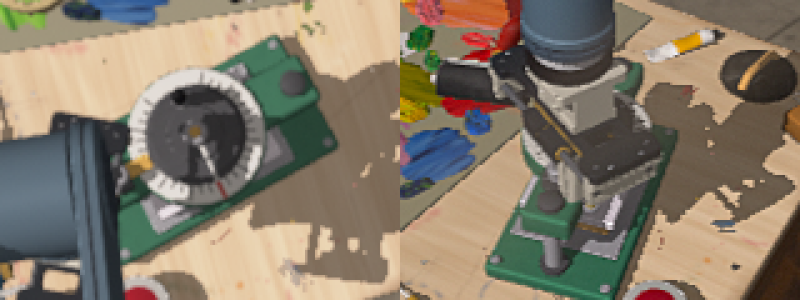

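The index (205–225, 150–190 in the left half) lines up with the red line, and the knob is hidden behind the fingers while the force confirms contact. I'll continue homing the lever.

Emit:
{"method": "send_rows", "body": {
  "plan": "-0.41 -0.1 0 -3.8 0; -0.41 -0.1 0 -3.8 0; -0.41 -0.1 0 -3.8 0; -0.41 -0.1 0 -3.8 0; -0.41 -0.1 0 -3.8 0"
}}

```text
time_s: 18.85
tcp_pos: [430.9, 162.3, 174.1]
eef_rot: [0.001, 0.651, 0.759, 0.001]
force: [0.8, 1.8, -0.4]
grip_width: 0.8
finger_force: 0.9
```

Emit:
{"method": "send_rows", "body": {
  "plan": "-0.41 -0.08 0 -3.8 0; -0.41 -0.08 0 -3.8 0; -0.41 -0.08 0 -3.8 0; -0.3 -0.06 0 -2.8 0; 0 0 0 0 0"
}}

```text
time_s: 19.35
tcp_pos: [431.5, 146.7, 174.0]
eef_rot: [0.0, 0.553, 0.833, 0.001]
force: [1.1, 1.4, 0.0]
grip_width: 0.6
finger_force: 0.6
```

```bash
python3 -c "
from knob import *
look('k6')
p,a=state();d=p[:2]-[490.3,157];print('th',np.arctan2(*d[::-1])%6.283+np.arctan(14.5/62),a+1.571,np.hypot(*d))"
```

```text
t 19.35 p [431.5 146.7 174. ] ang 1.97 tilt 0.0 0.001 F [1.1 1.4 0. ] q [ 0.08  0.13  1.82  0.    1.2  -0.32] w 0.6
scene []
top [(0.23, array([225. , 127.5]), array([722.1, 264.4, 185. ]))]
t 19.55 p [430.7 146.4 173.7] ang 1.97 tilt 0.0 -0.0 F [-0.1 -0.3 -0.5] q [ 0.08  0.13  1.82 -0.    1.2  -0.32] w 0.7
th 3.546628383235552 3.541104057582575 60.495228906609825
```

Emit:
{"method": "send_rows", "body": {
  "plan": "-0.2 0 0 -1.5 0; -0.1 0 0 -1 0; -0.1 0 0 -1 0; 0 0 0 0 0"
}}

```text
time_s: 19.95
tcp_pos: [431.1, 143.9, 173.6]
eef_rot: [-0.002, 0.527, 0.85, 0.0]
force: [-4.6, 6.5, 3.5]
grip_width: 0.5
finger_force: 3.6
```

Emit:
{"method": "send_rows", "body": {
  "plan": "-0.1 0 0 0 0; 0 0 0 0 0"
}}

```text
time_s: 20.15
tcp_pos: [431.1, 143.8, 173.6]
eef_rot: [-0.002, 0.527, 0.85, 0.001]
force: [-5.0, 8.7, 5.2]
grip_width: 0.2
finger_force: 5.1
```

The force is rising without motion, so the lever is against its home stop. I'll retreat.

Emit:
{"method": "send_rows", "body": {
  "plan": "1 0 0 0 0; 2 0 0 0 0; 1 0 -3 0 0; 0 0 -4 0 0; 0 0 -3 0 0"
}}

```text
time_s: 20.65
tcp_pos: [415.2, 177.9, 275.6]
eef_rot: [0.001, 0.526, 0.85, 0.0]
force: [1.3, -0.2, 0.2]
grip_width: 0.6
finger_force: 0.0
```

Emit:
{"method": "send_rows", "body": {
  "plan": "5 0 0 0 0; 5 0 0 0 0; 4 0 0 0 0; 0 0 0 0 0; 0 0 0 0 0"
}}

```text
time_s: 21.15
tcp_pos: [352.3, 303.4, 273.5]
eef_rot: [0.001, 0.525, 0.851, -0.0]
force: [-0.1, -0.5, 0.5]
grip_width: 0.2
finger_force: 0.0
```

```bash
python3 -c "
from knob import *
look('k7')"; python3 fit.py top scene
```

```text
t 21.15 p [352.3 303.4 273.5] ang 2.035 tilt 0.001 -0.0 F [-0.1 -0.5  0.5] q [ 0.47  0.07  1.63 -0.    1.44  0.01] w 0.2
scene []
top [(0.6, array([268.8, 223.9]), array([476.5, 149.9, 185. ])), (0.23, array([415.9, 204. ]), array([ 525.6, -216.2,  185. ]))]
t 21.35 p [353.3 302.1 273.5] ang 2.031 tilt 0.0 -0.0 F [-0.2  0.3 -0.1] q [ 0.47  0.07  1.63 -0.    1.44  0.01] w 0.2
handle th by tcp 0.46 1.887459173374362
top idx th -2.718 peak -2.72 171.02554 77.29297
top red th -2.706 peak -2.705 48.77156 6.146184
scene idx th -2.633 peak -2.642 120.226524 74.496056
scene red th -1.91 peak -1.89 7.4982724 5.655048
```

View pics/k7_v.png

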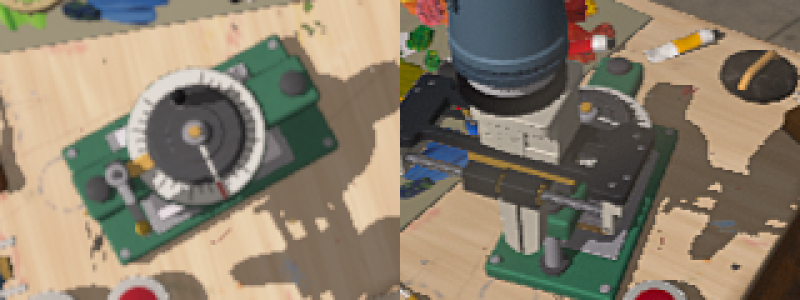

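In the left half the lever points home, with the knob at (142,228) as it was at the start. The index lies on the red line at about (222,187), 0.012 rad off or roughly 0.7 mm, and the robot is clear.

```bash
python3 -c "
from cell import bot
print(bot.finish_job())"
```

```text
the job is handed in; nothing more can be done
None
```

I pushed the lever out, turned the wheel until the index stood on the red line (about 0.7 mm off by the top camera), pushed the lever back to its home stop and handed the job in after about 21 s; no verdict was shown.

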